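# Settle the rocking stand on the slate and put the tin back on it

### The job

The four-legged wooden stand on the slate slab in the acrylic display case rocks. Turn it where it stands, in the middle of the slate, until all four feet rest on the slate's plain face and it stands level and firm on its own; then set the red tin back on it, upright between the four posts, and let go. Do not shift or knock over the teacup, the whisk holder or the cake box.

Things in the scene. Friction and masses are not known exactly. Their poses are not given: they have to be found in the camera images.
- stand_mid (a point): Pale wooden pot stand, loose, 0.2 to 0.3 kg, 148 mm across, 70 mm high: round hub (62 mm diameter, from 30 to 50 mm above the soles), four spokes 14 mm wide along +x, +y, -x, -y, a leg at each end. Point: centre of the hub, 40 mm above the soles; z up. Grip: across the hub from above, fingers in two opposite gaps between spokes (closing line 45 degrees to the spokes).
- stand_post (a point): Centre of the top of the stand's +x leg, 70 mm above its sole. The four round legs (18 mm diameter, flat soles, axes 65 mm from the hub's axis) rise 20 mm past the hub's top as posts; a round thing up to 112 mm across fits between them. At the start the stand is tilted 2 to 5 degrees and rocks, a foot or two on the slate's flakes, its hub within 10 mm of the slate's middle.
- slate_mid (a point): Dark riven slate, fixed, 196 x 196 x 16 mm. Point: middle of its plain level face. On it two raised flat flakes of the stone, 5 mm thick, lie on opposite sides, 45 to 90 mm from the middle; how varies, is not told by these axes, must be seen or felt. In each quarter turn of the centred stand one range, about 18 degrees wide, clears them: hub centre 40 mm above this point, else 2 to 5 mm more.
- tin_mid (a point): Round red lacquered tin, loose, 0.2 to 0.42 kg, 104 mm diameter, 72 mm high, closed lid (does not come off) with a knob on top. It stands on the table to the right of the case. Point: centre of the tin's body, 36 mm above its underside; z up. Home on the stand its underside rests on the hub and this point is 46 mm above the stand's hub centre.
- tin_knob (a point): Middle of the tin's round brass knob (23 mm diameter, 30 mm high, from 72 to 102 mm above the tin's underside), on the tin's axis: the place to grip and lift the tin.
- case: Acrylic display case, fixed, open at the top: base board 290 x 350 x 12 mm, clear panels 5 mm thick at left, right and far side, their top edge 162 mm above the table. The side facing the robot is open, its clear door folded back to the left. Origin: centre of the board's underside; x away from the robot, y left. The slate lies on the board 45 mm left of its centre.
- cup: White porcelain teacup, 82 mm across, 60 mm high, on the base board in the right part of the case; origin at the centre of its underside. Leave it alone.
- whisk_holder: Small bamboo whisk holder, 54 mm across, 80 mm high, on the base board in the right part of the case, in front of or behind the cup; origin at the centre of its underside. Leave it alone.
- cake_box: Silver aluminium cake box, 166 x 126 x 72 mm, wire handle on top (88 mm high in all), on the table to the left of the case; origin at the centre of its underside. Leave it alone.
Not all that is in view belongs to the job. What is meant by the part that bears tin_mid is not blue, and is the larger of those in its own colour.

How it is judged:
By the outcome, as a careful person would: the job done as asked, in the order asked, and still so for the second after the job is handed in, with the robot touching nothing.
It also fails if it takes over 72 s, if anything falls off the work surface, if the arm or the gripper's body presses on something with over 40 N, if the wrist force passes 120 N, or if a joint passes its speed limit or range.

### The arm

A 7-joint arm with a two-finger parallel gripper is mounted at the origin on the work surface. World frame = base frame: x ahead of the robot, y to its left, z up, the work surface at z = 0. Lengths are in m, angles in rad, forces in N, time in s.
With the tool pointing down it reaches from about 0.425 to 0.875 m from the base axis. Payload 9.9 kg.
Tool frame: the origin (TCP) lies at the very end of the fingers, on their centre line; the grasp point (between the pads) lies 19 mm behind it; z points along the fingers, y is the direction in which the jaws open and shut (so a half turn about z gives the same grasp; the last joint's range is limited). The gripper opens to 85 mm and grips with 20 to 120 N. Pads are 22 mm wide; open, the fingers measure 114 mm over their backs; the gripper's body (76 mm by 85 mm) begins 54 mm behind the grasp point. The pads swing forward as they close: fully open they stand 13 mm farther back than shut.
Start: joints at [-1.393, 0.576, 0.025, 1.437, -0.015, 1.129, -0.057], TCP at [0.175, 0.652, 0.231] pointing down, gripper open.
Joint ranges: [-2.76, 2.76], [-0.34, 2.15], [-1.52, 1.57], [0.19, 2.46], [-1.09, 4.23], [0.17, 1.99], [-2.82, 2.82]. Speed limits (rad/s): [2.22, 2.22, 3.01, 3.01, 3.14, 3.14, 3.14].

### API

Orientations are given as [roll, pitch, yaw] about the fixed x, y, z axes, in that order (R = Rz(yaw) Ry(pitch) Rx(roll)).
In Python, from workcell import bot gives the robot as it stands.
- The arm moves only by the tool apply_moves, never from a script. Its argument "deltas" is a list of rows, each a list of 3 entries, a list of its own where there are three numbers: the opening, from 0 (shut) to 1 (fully open), then the shift along the tool's x, y, z in mm, then the turn, a rotation vector about the tool's x, y, z in degrees. A call has exactly 5 rows; each row shifts and turns the pose as measured when the row begins, along the tool's axes as they then stand; what a row does not reach is not made up. A row lasts 1/8 s, in which the tool goes at most 62.5 mm and 10.7 degrees, less where a joint would pass 70% of its speed; a pose out of reach is approached as far as the arm can. A call is refused whole if a number of a shift passes 62.5 or a number of a turn 10.7, either way. A call with a gripper value outside its range is refused whole. The fingers move at their own pace and stop on an object; "newtons" is the grip in N (left out, the last holds). Time passes only in rows, so rows that do not move let the fingers close, or fill a call up. It gives the time, the measured TCP pose, the force and the opening at its end, in the units of the state.
- bot.observe(): the state, without advancing time (a new reading comes with each control period).
- bot.snapshot(name): name is "scene" or "side" or "wrist"; returns a dict with "img" (400x640x3 uint8, blue, green, red), "z_map" (400x640 float32, m along the optical axis (not along the pixel's ray), 0 where there is no reading), "camera_matrix" (3x3 intrinsics, pixels), "camera_from_world" (4x4, takes a point from world to camera coordinates); the wrist camera has in their place "tool_from_camera" (4x4, takes a point from camera to tool coordinates, whose origin is the TCP and whose axes are the flange's). Camera axes: x right, y down, z forward; pixel columns grow to the right and rows downward; lengths in m; the calibration is good to about 2 mm. A picture is of the moment at which its call begins: read the wrist's pose just before it.
- bot.close_job(): hands the job in, once; it reports no verdict.
The state is a dict: "t": time; "q": joint angles; "dq": joint speeds; "joint_torque": joint torques, N m; "eef_pos": TCP position; "orientation": TCP orientation; "force": force on the tool from outside, world axes, zero at the start; "moment": the same for the moment, N m; "finger_gap": finger opening in m.
Only numpy, scipy, OpenCV 4.12 (cv2) and the standard library are available. Lean on these libraries where they do the work, as an engineer would, in place of code of your own. Each camera call takes 0.05 s, during which the arm holds its last target.

## Working session

There is one attempt and no reset: what is moved stays moved. The work goes in short steps, Python scripts to look and compute and a tool call to move; the robot and the scene stay as the last step left them, time stands still between calls to the robot, and variables do not carry over. Pictures are saved under pics/ and viewed, and the job is handed in when it is done.

Besides the shell and the picture viewer there is one more tool, called after "Request:" as name([rows], argument=value, ...), one row to a line, values as JSON. apply_moves: Moves the arm, as the interface text tells. Its arguments: {"type":"object","properties":{"deltas":{"type":"array","items":{"type":"array"}},"newtons":{"type":"number"}},"required":["deltas"]}

```bash
ls; mkdir -p pics
python3 - <<'E'
from workcell import bot
import cv2,pickle
print(bot.observe())
d={}
for n in ["scene","side","wrist"]:
    s=bot.snapshot(n); d[n]=s; cv2.imwrite(f"pics/{n}0.png",s["img"])
    print(n,{k:(v.tolist() if getattr(v,'size',999)<20 else None) for k,v in s.items()})
pickle.dump(d,open("s0.pkl","wb"))
E
```

```text
pics
{'t': 0.0, 'q': array([-1.39281484,  0.57657782,  0.02483545,  1.43792323, -0.01500995,
        1.12901855, -0.05650489]), 'dq': array([ 0.00136082, -0.00163528,  0.00087909, -0.00357894,  0.00045387,
       -0.00041432, -0.00028279]), 'joint_torque': array([ 8.38564501e-04, -7.65766597e+01,  2.25025356e+00, -2.85966271e+01,
        1.52260083e-02,  1.29704617e-02, -7.29312205e-06]), 'eef_pos': array([0.17455707, 0.65155203, 0.23040638]), 'orientation': array([-3.13985190e+00,  7.91062290e-05,  2.87984322e+00]), 'force': array([ 0.41244397,  0.20220518, -1.12666162]), 'moment': array([ 0.00572655,  0.01300924, -0.01137165]), 'finger_gap': 0.08516523567319266}
scene {'img': None, 'z_map': None, 'camera_matrix': [[392.31366604022213, 0.0, 319.224653626899], [0.0, 392.31366604022213, 199.66155257907775], [0.0, 0.0, 1.0]], 'camera_from_world': [[0.6445195489383648, 0.764557888796917, 0.006766514219853751, -0.3213122568001277], [0.566939803341216, -0.4719529003856289, -0.6751590325286451, -0.25535355293612294], [-0.5130046885007095, 0.4389894013481345, -0.7376411695941982, 1.64938314
[... 275 characters left out ...]
829972207, 0.5395210874501385], [-0.011412565621581949, 0.5383622950608855, -0.842636216052164, 0.09957000685660373], [0.06020180806062028, -0.8407925126154191, -0.5379997147174732, 1.1970184082354074], [0.0, 0.0, 0.0, 1.0]]}
wrist {'img': None, 'z_map': None, 'camera_matrix': [[296.4147074483575, 0.0, 322.83343353516483], [0.0, 296.4147074483575, 198.38585552873653], [0.0, 0.0, 1.0]], 'tool_from_camera': [[0.0005763273138625137, -0.9575997290047642, -0.2881014176584821, 0.07271975672065774], [0.9999998296606809, 0.0005784923257659766, 7.762239244818828e-05, -0.0005540456648209791], [9.233327718466892e-05, -0.28810141331938804, 0.9575998992888078, -0.1421645336526293], [0.0, 0.0, 0.0, 1.0]]}
```

View pics/scene0.png

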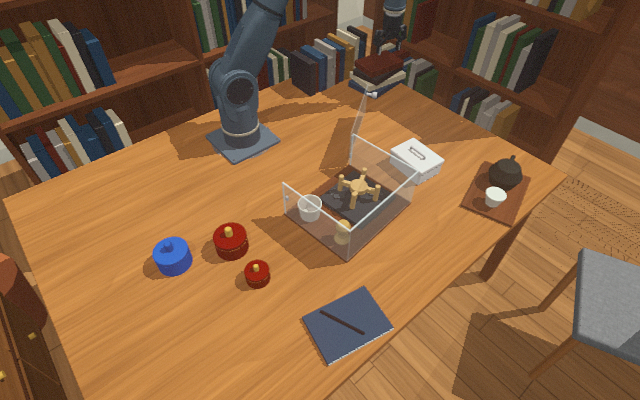

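View pics/side0.png

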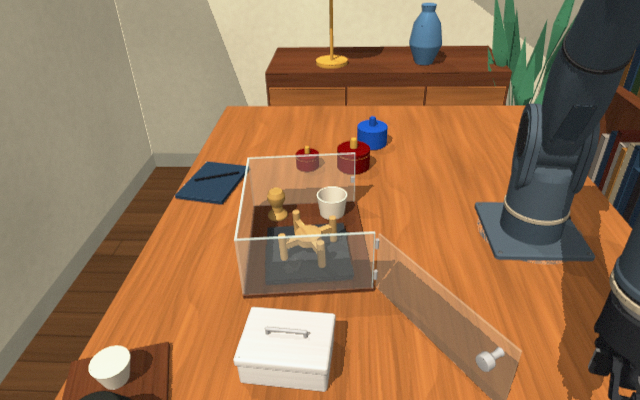

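View pics/wrist0.png

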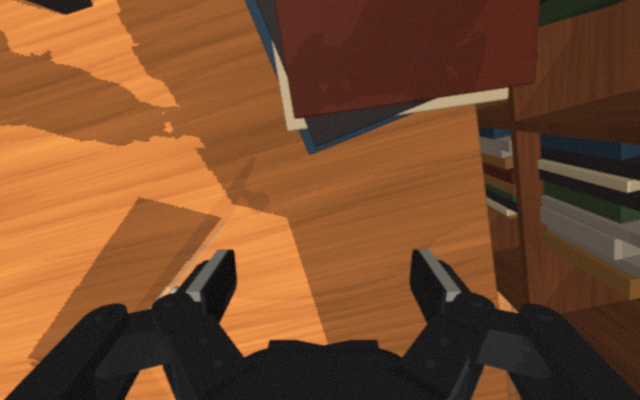

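The scene view shows the case with the stand at about (358,187). The larger red tin is at (231,240), with a smaller red tin at (257,273) and a blue one at (172,256) as decoys. Next I'll measure positions.

```bash
cat > h.py <<'E'
import numpy as np,cv2,pickle
from scipy.spatial.transform import Rotation as R
def cfw(s,st=None):
    if "camera_from_world" in s: return s["camera_from_world"]
    T=np.eye(4);T[:3,:3]=R.from_euler('xyz',st["orientation"]).as_matrix();T[:3,3]=st["eef_pos"]
    return np.linalg.inv(T@s["tool_from_camera"])
def cloud(s,st=None):
    K=s["camera_matrix"];z=s["z_map"].astype(float);v,u=np.indices(z.shape)
    p=np.stack([(u-K[0,2])/K[0,0]*z,(v-K[1,2])/K[1,1]*z,z,np.ones_like(z)],-1)
    w=p@np.linalg.inv(cfw(s,st)).T
    w[z<=0]=np.nan
    return w[...,:3]
def proj(s,P,st=None):
    P=np.atleast_2d(P);c=np.c_[P,np.ones(len(P))]@cfw(s,st).T
    return (c[:,:3]/c[:,2:3]@s["camera_matrix"].T)[:,:2]
E
python3 - <<'E'
from h import *
d=pickle.load(open("s0.pkl","rb"))
for n in["scene","side"]:
    s=d[n];w=cloud(s);im=s["img"].astype(int);hsv=cv2.cvtColor(s["img"],cv2.COLOR_BGR2HSV)
    red=((hsv[...,0]<5)|(hsv[...,0]>174))&(hsv[...,1]>200)&(hsv[...,2]>40)&(w[...,2]>.01)&(w[...,2]<.12)&(w[...,0]>.2)&(w[...,0]<1.1)
    nn,l,st,c=cv2.connectedComponentsWithStats(red.astype(np.uint8))
    for i in range(1,nn):
        if st[i,4]>60:
            p=w[l==i]; top=p[p[:,2]>np.percentile(p[:,2],95)-.006]
            print(n,st[i],c[i],p.min(0).round(3),p.max(0).round(3),"top",top.mean(0).round(3), (top.min(0)/2+top.max(0)/2).round(3))
    crop={"scene":(260,130,440,270),"side":(220,140,400,300)}[n]
    x0,y0,x1,y1=crop
    cv2.imwrite(f"pics/{n}0z.png",cv2.resize(s["img"][y0:y1,x0:x1],None,fx=4,fy=4,interpolation=cv2.INTER_CUBIC)[:600])
    m=(w[...,2]>.0);
    # stand pale wood
    for px in ([(358,187),(341,176),(375,190),(351,200),(340,180),(330,195),(416,150),(310,205),(343,228)] if n=="scene" else [(305,233),(297,215),(283,235),(320,242),(333,222),(275,260),(277,190),(332,195),(285,315)]):
        print(n,px,w[px[1],px[0]].round(3))
E
```

```text
scene [213 223  33  27 420] [228.25      236.7952381] [ 0.406 -0.38   0.062] [ 0.504 -0.283  0.08 ] top [ 0.458 -0.334  0.073] [ 0.455 -0.331  0.075]
scene [244 261  25  21 186] [256.3172043  270.81182796] [ 0.567 -0.365  0.044] [ 0.636 -0.296  0.058] top [ 0.604 -0.332  0.052] [ 0.602 -0.332  0.054]
scene (358, 187) [0.568 0.115 0.083]
scene (341, 176) [0.505 0.092 0.102]
scene (375, 190) [0.615 0.151 0.081]
scene (351, 200) [0.592 0.06  0.075]
scene (340, 180) [0.508 0.086 0.089]
scene (330, 195) [0.498 0.05  0.029]
scene (416, 150) [0.569 0.416 0.086]
scene (310, 205) [ 0.576 -0.104  0.154]
scene (343, 228) [ 0.708 -0.088  0.156]
side [338 141  32  32 450] [357.44222222 154.22222222] [ 0.402 -0.375  0.01 ] [ 0.5   -0.269  0.075] top [ 0.449 -0.321  0.071] [ 0.451 -0.325  0.072]
side (305, 233) [0.566 0.129 0.08 ]
side (297, 215) [0.588 0.079 0.096]
side (283, 235) [0.612 0.161 0.098]
side (320, 242) [0.522 0.247 0.149]
side (333, 222) [0.501 0.104 0.094]
side (275, 260) [0.616 0.257 0.107]
side (277, 190) [ 0.652 -0.036  0.093]
side (332, 195) [ 0.51  -0.084  0.048]
side (285, 315) [0.584 0.372 0.071]
```

```bash
sleep 0
```

```text
(no output)
```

View pics/scene0z.png

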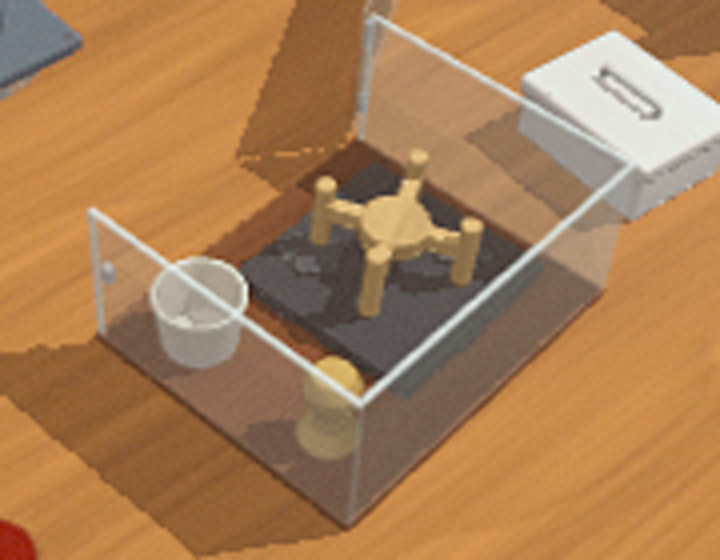

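View pics/side0z.png

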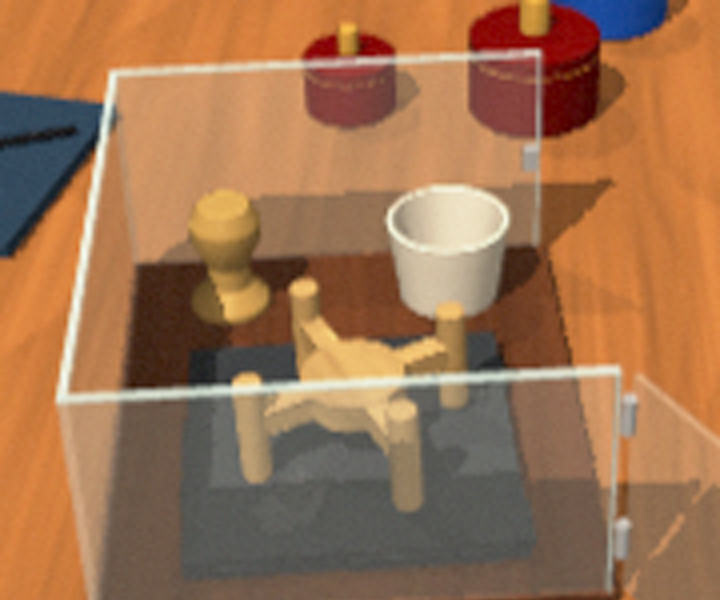

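Request:
apply_moves([
  [1,[-43,-39,-10],[0,0,0]],
  [1,[-43,-39,-10],[0,0,0]],
  [1,[-43,-39,-10],[0,0,0]],
  [1,[-43,-39,-6],[0,0,0]],
  [1,[-43,-39,-6],[0,0,0]],
])

```text
t: 0.78
eef_pos: [0.3326, 0.4041, 0.2709]
orientation: [-3.137, -0.002, 2.888]
force: [1.3, 0.3, 0.2]
finger_gap: 0.0855
```

Request:
apply_moves([
  [1,[-43,-39,-6],[0,0,0]],
  [1,[-43,-39,-6],[0,0,0]],
  [1,[-43,-39,-6],[0,0,0]],
  [1,[-43,-39,-6],[0,0,0]],
  [1,[-43,-39,-6],[0,0,0]],
])

```text
t: 1.4
eef_pos: [0.4956, 0.1527, 0.3025]
orientation: [-3.138, -0.001, 2.889]
force: [0.9, 0.6, 0.2]
finger_gap: 0.0856
```

Request:
apply_moves([
  [1,[-36,-31,0],[0,0,0]],
  [1,[0,0,0],[0,0,0]],
  [1,[0,0,0],[0,0,0]],
  [1,[0,0,0],[0,0,0]],
  [1,[0,0,0],[0,0,0]],
])

```text
t: 2.02
eef_pos: [0.5238, 0.1097, 0.3025]
orientation: [-3.138, -0.001, 2.884]
force: [0.8, -0.3, -0.4]
finger_gap: 0.0853
```

Run:
```python
from workcell import bot
from h import *
o=bot.observe();s=bot.snapshot("wrist")
print(o["eef_pos"],o["orientation"],o["force"])
pickle.dump((o,s),open("w1.pkl","wb"));cv2.imwrite("pics/w1.png",s["img"])
```

```text
[0.52382556 0.10974224 0.30248486] [-3.13758656e+00 -1.27865201e-03  2.88427856e+00] [ 0.78307533 -0.32280227 -0.35993945]
```

View pics/w1.png

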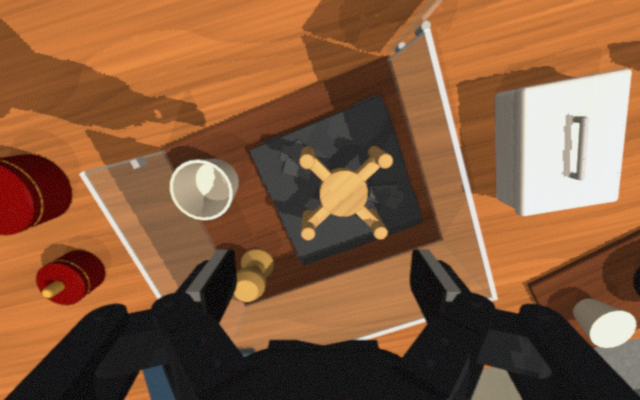

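The wrist view has the stand near (344,193) on the slate, with flake patches visible on the slate's upper middle and its left and lower-left. I'll rectify this into a top-down view with a height map.

```bash
cat >> h.py <<'E'
def ortho(s,st,cx,cy,half,z,res=0.0005):
    n=int(2*half/res); a=np.arange(n)*res-half
    # image: column = +x right, row = y downward decreasing (top = +y)
    X,Y=np.meshgrid(cx+a,cy-a)
    uv=proj(s,np.c_[X.ravel(),Y.ravel(),np.full(X.size,z)],st).astype(np.float32).reshape(n,n,2)
    return cv2.remap(s["img"],uv[...,0],uv[...,1],cv2.INTER_CUBIC),cv2.remap(s["z_map"],uv[...,0],uv[...,1],cv2.INTER_NEAREST),uv
E
python3 - <<'E'
from h import *
o,s=pickle.load(open("w1.pkl","rb"))
w=cloud(s,o)
m=(abs(w[...,0]-.558)<.1)&(abs(w[...,1]-.115)<.1)
# tin check
print("slate z pct",np.percentile(w[m][:,2],[5,25,50,75,95]).round(4))
for lo,hi,nm in[(.09,.115,'posts'),(.072,.088,'hub')]:
    k=m&(w[...,2]>lo)&(w[...,2]<hi)
    nn,l,st,c=cv2.connectedComponentsWithStats(k.astype(np.uint8))
    for i in range(1,nn):
        if st[i,4]>15: print(nm,st[i,4],c[i].round(0),w[l==i].mean(0).round(4),((w[l==i].min(0)+w[l==i].max(0))/2).round(4))
im,z,uv=ortho(s,o,.558,.115,.125,.028)
cv2.imwrite("pics/o1.png",cv2.resize(im,(600,600)))
W=w[np.clip(uv[...,1].round().astype(int),0,399),np.clip(uv[...,0].round().astype(int),0,639)]
h=W[...,2]; hv=np.clip((h-.015)/(.045-.015),0,1)
cv2.imwrite("pics/h1.png",cv2.resize(cv2.applyColorMap((np.nan_to_num(hv)*255).astype(np.uint8),cv2.COLORMAP_JET),(600,600)))
E
```

```text
slate z pct [0.0269 0.0803 0.3707 0.3855 0.3954]
posts 194 [306. 160.] [0.5031 0.0938 0.102 ] [0.5037 0.0934 0.0974]
posts 193 [384. 160.] [0.5263 0.1813 0.0985] [0.5268 0.1816 0.0959]
posts 180 [307. 232.] [0.5909 0.0706 0.0996] [0.5924 0.0704 0.0964]
posts 165 [379. 231.] [0.6144 0.1585 0.0969] [0.6157 0.1585 0.0949]
hub 2872 [343. 192.] [0.5583 0.1259 0.0799] [0.5551 0.1252 0.08  ]
```

View pics/o1.png

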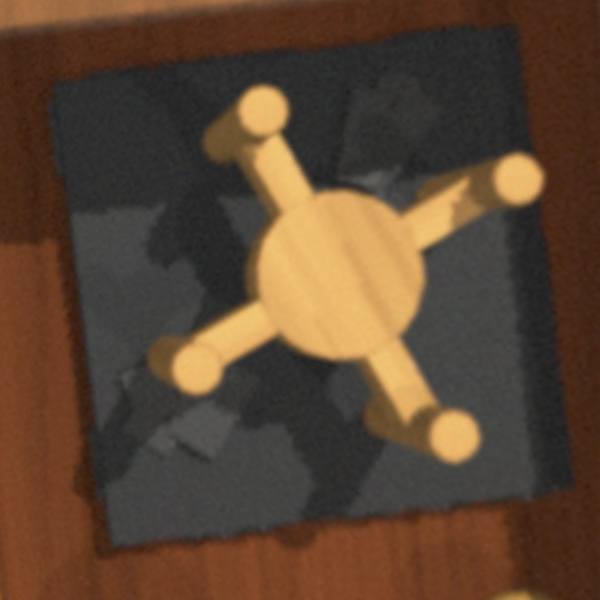

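View pics/h1.png

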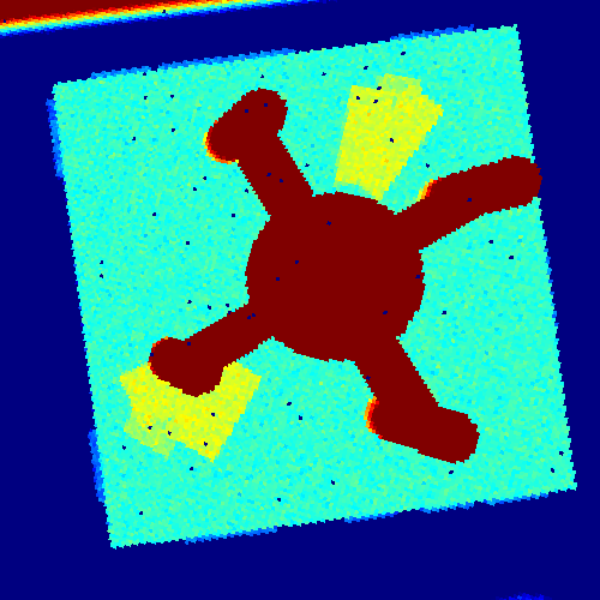

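Run:
```python
from h import *
o,s=pickle.load(open("w1.pkl","rb"))
w=cloud(s,o)
im,z,uv=ortho(s,o,.558,.115,.125,.028)
W=w[np.clip(uv[...,1].round().astype(int),0,399),np.clip(uv[...,0].round().astype(int),0,639)]
h=W[...,2]
slab=((h>.022)).astype(np.uint8); slab[W[...,2]>.11]=0
slab=cv2.morphologyEx(slab,cv2.MORPH_OPEN,np.ones((9,9)))
nn,l,st,c=cv2.connectedComponentsWithStats(slab);i=1+st[1:,4].argmax()
cn=max(cv2.findContours((l==i).astype(np.uint8),0,2)[0],key=cv2.contourArea)
r=cv2.minAreaRect(cn);print(r, st[i])
P=lambda c,rw:(.558-.125+c*.0005,.115+.125-rw*.0005)
C=np.array(P(*r[0]));print("slate mid",C,"size",np.array(r[1])*.5)
pl=(h>.022)&(h<.0305);print("plain z",np.median(h[pl&(l==i)]))
zf=np.median(h[pl&(l==i)])
fl=((h>zf+.0028)&(h<zf+.008)&(l==i)).astype(np.uint8)
fl=cv2.morphologyEx(fl,cv2.MORPH_OPEN,np.ones((5,5)))
nn,l2,st2,c2=cv2.connectedComponentsWithStats(fl)
for k in range(1,nn):
    if st2[k,4]<200: fl[l2==k]=0;continue
    rr,cc=np.nonzero(l2==k);x=W[rr,cc,0]-C[0];y=W[rr,cc,1]-C[1]
    a=np.degrees(np.arctan2(y,x))
    a=(a+360)%360
    R_=np.hypot(x,y)
    print("flake",st2[k],"az",a.min(),a.max(),"R",R_.min()*1e3,R_.max()*1e3,np.median(W[rr,cc,2]))
# stand posts -> soles; clearance of disc r=9 at R=65
ok=fl>0; F=W[ok][:,:2]
np.save("flake.npy",F)
best=[]
for th in range(0,90,2):
    dmin=min(np.hypot(*(F-(C+.065*np.array([np.cos(np.radians(th+q)),np.sin(np.radians(th+q))]))).T).min() for q in (0,90,180,270))
    print(th,round(dmin*1e3-9,1),end="; ")
p=np.array([[.5031,.0938],[.5263,.1813],[.5909,.0706],[.6144,.1585]])
cc=p.mean(0);print("\nposts centre",cc,np.degrees(np.arctan2(*(p-cc).T[::-1])))
```

```text
((260.1993408203125, 237.76864624023438), (397.0262451171875, 397.6539001464844), 82.78865051269531) [    44     22    434    433 152020]
slate mid [0.56309967 0.12111568] size [198.51312256 198.82695007]
plain z 0.02765577613662623
flake [ 280   65   89  102 5427] az 53.18404202295926 79.69275945981406 R 43.89129452379951 93.48893841580276 0.032561244489876184
flake [ 100  302  117   80 5117] az 204.67534294061613 240.10958677786005 R 44.26406691238957 98.61001521953723 0.03264015801454423
0 3.1; 2 5.3; 4 7.5; 6 9.7; 8 11.8; 10 12.5; 12 10.5; 14 8.6; 16 6.9; 18 5.4; 20 4.1; 22 3.2; 24 2.8; 26 2.5; 28 1.2; 30 -0.1; 32 -0.9; 34 -2.1; 36 -3.2; 38 -3.5; 40 -4.9; 42 -7.0; 44 -8.0; 46 -8.4; 48 -8.5; 50 -8.7; 52 -8.3; 54 -8.7; 56 -8.3; 58 -8.5; 60 -8.5; 62 -8.5; 64 -8.1; 66 -8.8; 68 -8.1; 70 -8.2; 72 -8.2; 74 -8.8; 76 -8.5; 78 -8.7; 80 -7.7; 82 -5.6; 84 -3.5; 86 -1.3; 88 0.9; 
posts centre [0.558675 0.12605 ] [-149.8735396   120.36914475  -59.83680766   30.21326627]
```

Request:
apply_moves([
  [1,[-29,25,0],[0,0,0]],
  [1,[0,0,40],[-0.2,0,0]],
  [1,[0,0,55],[0,0,0]],
  [1,[0,0,50],[0,0,0]],
  [1,[0,0,20],[0,0,0]],
])

```text
t: 2.7
eef_pos: [0.5602, 0.1319, 0.1355]
orientation: [3.137, 0.004, 2.891]
force: [0.4, -0.4, 0.7]
finger_gap: 0.0854
```

Run:
```python
from workcell import bot
from h import *
o=bot.observe();s=bot.snapshot("wrist")
print(o["eef_pos"],o["orientation"],o["force"])
w=cloud(s,o)
pickle.dump((o,s),open("w2.pkl","wb"));cv2.imwrite("pics/w2.png",s["img"])
m=(abs(w[...,0]-.558)<.1)&(abs(w[...,1]-.115)<.1)
for lo,hi,nm in[(.09,.115,'posts'),(.072,.088,'hub')]:
    k=m&(w[...,2]>lo)&(w[...,2]<hi)
    nn,l,st,c=cv2.connectedComponentsWithStats(k.astype(np.uint8))
    for i in range(1,nn):
        if st[i,4]>50: print(nm,st[i,4],c[i].round(0),w[l==i].mean(0).round(4),((w[l==i].min(0)+w[l==i].max(0))/2).round(4))
```

```text
[0.56015164 0.13194761 0.13549489] [3.13705267 0.00412102 2.8910345 ] [ 0.42195111 -0.36391769  0.72583574]
posts 791 [240. 156.] [0.5036 0.0949 0.1014] [0.5041 0.0939 0.0974]
posts 721 [389. 157.] [0.5264 0.1814 0.0988] [0.5271 0.1819 0.0962]
posts 631 [250. 286.] [0.5906 0.0715 0.0988] [0.5924 0.0705 0.0963]
posts 542 [379. 285.] [0.614  0.1585 0.0966] [0.6157 0.1587 0.0948]
hub 9273 [314. 213.] [0.5571 0.126  0.0799] [0.5554 0.1238 0.08  ]
```

View pics/w2.png

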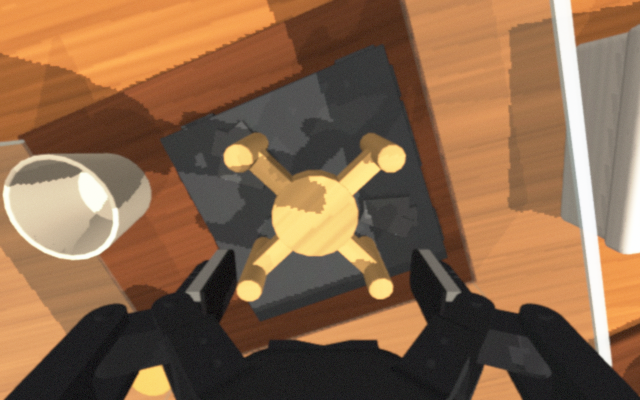

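Request:
apply_moves([
  [1,[0,-6,20],[0.2,0,0]],
  [1,[0,0,30],[0,0,0]],
  [1,[0,0,25],[0,0,0]],
  [1,[0,0,14],[0,0,0]],
  [1,[0,0,2],[0,0,0]],
])

```text
t: 3.38
eef_pos: [0.5597, 0.1295, 0.0431]
orientation: [3.139, 0.005, 2.896]
force: [0.6, 0.1, 0.2]
finger_gap: 0.0855
```

Run:
```python
from workcell import bot
o=bot.observe();print(o["eef_pos"],o["orientation"],o["force"])
```

```text
[0.55971983 0.12951519 0.04314752] [3.13881351 0.00525696 2.8956067 ] [0.59889966 0.06303812 0.1538715 ]
```

Request:
apply_moves([
  [1,[0,-3.5,0],[0,0.3,0.7]],
  [1,[0,0,0],[0,0,0]],
  [0.6,[0,0,0],[0,0,0]],
  [0.5,[0,0,0],[0,0,0]],
  [0.4,[0,0,0],[0,0,0]],
], newtons=30)

```text
t: 4.0
eef_pos: [0.5604, 0.1261, 0.0462]
orientation: [3.137, 0.003, 2.882]
force: [0.5, 0.3, -1.9]
finger_gap: 0.0616
```

Request:
apply_moves([
  [0.3,[0,0,0],[0,0,0]],
  [0.3,[0,0,0],[0,0,0]],
  [0.3,[0,0,0],[0,0,0]],
  [0.3,[0,0,0],[0,0,0]],
  [0.3,[0,0,0],[0,0,0]],
])

```text
t: 4.62
eef_pos: [0.5604, 0.1261, 0.0461]
orientation: [3.137, 0.003, 2.882]
force: [1.2, -0.6, -0.4]
finger_gap: 0.0614
```

Request:
apply_moves([
  [0.3,[0,0,-6],[0,0,0]],
  [0.3,[-6,-4,-6],[0,0,0]],
  [0.3,[0,0,0],[0,0,7]],
  [0.3,[0,0,0],[0,0,7]],
  [0.3,[0,0,0],[0,0,7]],
], newtons=40)

```text
t: 5.25
eef_pos: [0.5665, 0.1191, 0.0601]
orientation: [3.135, 0.002, 2.505]
force: [-0.9, 0.5, -2.1]
finger_gap: 0.0612
```

Request:
apply_moves([
  [0.3,[0,0,0],[0,0,0]],
  [0.3,[0,0,0],[0,0,0]],
  [0.3,[0,0,0],[0,0,0]],
  [0.3,[0,0,0],[0,0,0]],
  [0.3,[0,0,0],[0,0,0]],
])

```text
t: 5.88
eef_pos: [0.5672, 0.1184, 0.0609]
orientation: [3.135, 0.002, 2.511]
force: [0.3, -0.0, -1.4]
finger_gap: 0.0611
```

Run:
```python
from workcell import bot
from h import *
o=bot.observe();s=bot.snapshot("wrist")
print(o["eef_pos"],o["orientation"],o["force"])
pickle.dump((o,s),open("w3.pkl","wb"));cv2.imwrite("pics/w3.png",s["img"])
w=cloud(s,o)
m=(abs(w[...,0]-.558)<.1)&(abs(w[...,1]-.115)<.1)
for lo,hi,nm in[(.1,.12,'posts')]:
    k=m&(w[...,2]>lo)&(w[...,2]<hi)
    nn,l,st,c=cv2.connectedComponentsWithStats(k.astype(np.uint8))
    for i in range(1,nn):
        if st[i,4]>50: print(nm,st[i,4],c[i].round(0),w[l==i].mean(0).round(4),np.percentile(w[l==i][:,2],95))
d=bot.snapshot("scene");e=bot.snapshot("side")
pickle.dump((d,e),open("s3.pkl","wb"))
x=cv2.resize(d["img"][130:270,260:440],None,fx=2.2,fy=2.2);y=cv2.resize(e["img"][160:300,220:400],None,fx=2.2,fy=2.2)
cv2.imwrite("pics/s3.png",np.hstack([x,y]))
```

```text
[0.56719929 0.11836506 0.060864  ] [3.13466015e+00 2.47095687e-03 2.51055613e+00] [ 3.07634679e-01 -6.66856900e-04 -1.43133284e+00]
posts 3487 [183. 195.] [0.5031 0.1111 0.1145] 0.1180083406251991
posts 3193 [462. 192.] [0.5547 0.1816 0.1123] 0.11541409475729045
posts 3194 [197. 307.] [0.5357 0.0866 0.1143] 0.11966114787086317
posts 2823 [444. 303.] [0.5859 0.1565 0.114 ] 0.1197218080479909
posts 190 [443. 384.] [0.628  0.1362 0.1058] 0.10984105449514042
posts 120 [204. 383.] [0.5686 0.0539 0.1044] 0.10730354036757007
```

View pics/w3.png

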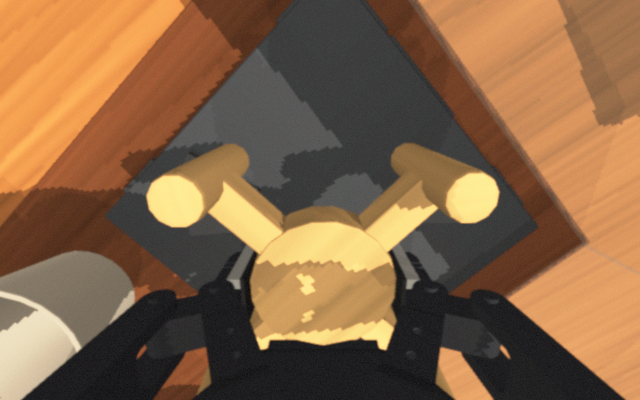

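View pics/s3.png

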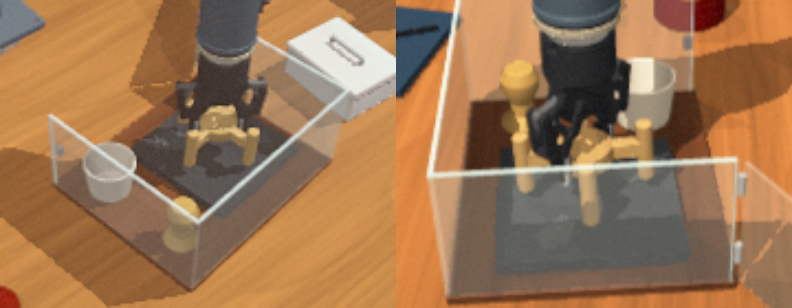

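Run:
```python
from h import *
C=np.array([.563,.121]);D=pickle.load(open("s3.pkl","rb"))
o,s=pickle.load(open("w3.pkl","rb"))
F=[np.load("flake.npy")]
w=cloud(s,o)
for nm,w,s_ in[("wrist",cloud(s,o),s)]:
    r=np.hypot(w[...,0]-C[0],w[...,1]-C[1])
    pl=w[...,2][(r<.1)&(abs(w[...,2]-.028)<.004)];zf=np.median(pl)
    k=((r<.1)&(w[...,2]>zf+.003)&(w[...,2]<zf+.007)).astype(np.uint8)
    k=cv2.morphologyEx(k,cv2.MORPH_OPEN,np.ones((5,5)))
    nn,l,st,c=cv2.connectedComponentsWithStats(k)
    for i in range(1,nn):
        if st[i,4]>100:
            p=w[l==i];a=np.degrees(np.arctan2(p[:,1]-C[1],p[:,0]-C[0]))%360
            print(nm,zf,st[i],"az",np.percentile(a,[0,1,99,100]).round(1),"R",np.percentile(r[l==i],[1,99])); F.append(p[:,:2])
F=np.vstack(F)
for th in range(-6,34,2):
    d=[np.hypot(*(F-(C+.065*np.array([np.cos(np.radians(th+q)),np.sin(np.radians(th+q))]))).T).min()*1e3-9 for q in (0,90,180,270)]
    print(th,np.round(d,1))
```

```text
wrist 0.02759907973587708 [425 210  28  14 265] az [53.6 53.8 61.2 61.4] R [0.06324305 0.07964155]
wrist 0.02759907973587708 [188 214  39  22 551] az [228.5 229.  239.5 239.7] R [0.05984381 0.08285518]
-6 [48.  -3.5 30.1 17.5]
-4 [46.5 -1.3 27.8 19.6]
-2 [44.9  1.  25.5 21.6]
0 [43.4  3.2 23.3 23.4]
2 [41.8  5.4 21.  25.3]
4 [40.3  7.6 18.8 27.2]
6 [38.7  9.8 16.6 29.1]
8 [37.1 11.9 14.5 31. ]
10 [35.5 13.9 12.4 32.9]
12 [34.  16.  10.4 34.7]
14 [32.4 18.   8.5 36.5]
16 [30.8 20.   6.8 38.2]
18 [29.1 22.   5.2 39.8]
20 [27.1 24.1  4.  41.4]
22 [25.1 26.   3.1 43. ]
24 [23.1 27.8  2.7 44.7]
26 [21.1 29.6  2.3 46.3]
28 [19.1 31.4  1.1 47.9]
30 [17.1 33.2 -0.2 49.5]
32 [15.1 34.9 -1.1 51. ]
```

Request:
apply_moves([
  [0.3,[3,0,5],[0,0,0]],
  [0.3,[0,0,4],[0,0,0]],
  [0.3,[0,0,3],[0,0,0]],
  [0.3,[0,0,2],[0,0,0]],
  [0.3,[0,0,0],[0,0,0]],
], newtons=30)

```text
t: 6.65
eef_pos: [0.5645, 0.1206, 0.0456]
orientation: [3.135, 0.002, 2.511]
force: [-1.2, 0.4, -0.7]
finger_gap: 0.061
```

Request:
apply_moves([
  [0.3,[0,0,1],[0,0,0]],
  [0.3,[0,0,1],[0,0,0]],
  [0.3,[0,0,0],[0,0,0]],
  [0.75,[0,0,0],[0,0,0]],
  [0.8,[0,0,0],[0,0,0]],
])

```text
t: 7.28
eef_pos: [0.5649, 0.1207, 0.0453]
orientation: [3.133, 0.003, 2.511]
force: [0.3, 0.3, 0.3]
finger_gap: 0.0684
```

Request:
apply_moves([
  [1,[0,0,0],[0,0,0]],
  [1,[0,0,0],[0,0,0]],
  [1,[0,0,-20],[0,0,0]],
  [1,[0,0,-40],[0,0,0]],
  [1,[0,0,-50],[0,0,0]],
])

```text
t: 7.9
eef_pos: [0.5619, 0.1196, 0.1539]
orientation: [3.14, -0.002, 2.511]
force: [0.9, 0.2, -0.3]
finger_gap: 0.0854
```

Request:
apply_moves([
  [1,[0,0,-45],[0,0,0]],
  [1,[0,0,-40],[0,0,0]],
  [1,[20,0,-30],[0,0,0]],
  [1,[0,0,0],[0,0,0]],
  [1,[0,0,0],[0,0,0]],
])

```text
t: 8.52
eef_pos: [0.5465, 0.131, 0.2759]
orientation: [3.135, 0.002, 2.51]
force: [0.3, -0.8, -0.6]
finger_gap: 0.0853
```

```bash
cat > chk.py <<'E'
import sys
from workcell import bot
from h import *
n=sys.argv[1]
o=bot.observe();s=bot.snapshot("wrist")
print(o["eef_pos"],o["orientation"],o["force"],o["t"])
pickle.dump((o,s),open(n+".pkl","wb"));cv2.imwrite(f"pics/{n}.png",s["img"])
w=cloud(s,o)
cx,cy=.563,.121
r=np.hypot(w[...,0]-cx,w[...,1]-cy)
k=(r<.09)&(w[...,2]>.088)&(w[...,2]<.115)
nn,l,st,c=cv2.connectedComponentsWithStats(k.astype(np.uint8));P=[]
for i in range(1,nn):
    if st[i,4]>50:
        p=w[l==i];t=p[p[:,2]>np.percentile(p[:,2],90)-.005];P.append(t.mean(0))
        print('post',st[i,4],c[i].round(0),t.mean(0).round(4),np.median(t[:,2]).round(4))
P=np.array(P)
if len(P)==4: print("mean",P.mean(0),np.degrees(np.arctan2(*(P-P.mean(0))[:,:2].T[::-1]))%90)
k=(r<.028)&(w[...,2]>.06)&(w[...,2]<.1); p=w[k];A=np.c_[p[:,:2]-[cx,cy],np.ones(len(p))]
f=np.linalg.lstsq(A,p[:,2],rcond=None)[0];print("hub slope deg",np.degrees(f[:2]),"top z",f[2])
k=(r<.09)&(w[...,2]>.024)&(w[...,2]<.0305);p=w[k];A=np.c_[p[:,:2]-[cx,cy],np.ones(len(p))]
f=np.linalg.lstsq(A,p[:,2],rcond=None)[0];print("slate slope deg",np.degrees(f[:2]),"z",f[2])
im,z,uv=ortho(s,o,cx,cy,.125,.028)
W=w[np.clip(uv[...,1].round().astype(int),0,399),np.clip(uv[...,0].round().astype(int),0,639)]
hv=np.clip((W[...,2]-.015)/.03,0,1)
cv2.imwrite(f"pics/{n}h.png",np.hstack([cv2.resize(im,(400,400)),cv2.resize(cv2.applyColorMap((np.nan_to_num(hv)*255).astype(np.uint8),cv2.COLORMAP_JET),(400,400))]))
E
python3 chk.py w4
```

```text
[0.54649627 0.13097176 0.27588103] [3.13514982e+00 1.79163497e-03 2.50992438e+00] [ 0.28421297 -0.84528588 -0.60752922] 8.525
post 221 [281. 153.] [0.4988 0.1106 0.0973] 0.0974
post 224 [365. 153.] [0.5527 0.1842 0.0972] 0.0973
post 195 [284. 231.] [0.5723 0.0568 0.0972] 0.0973
post 199 [361. 231.] [0.6263 0.1303 0.0971] 0.0972
mean [0.56251421 0.12049523 0.09720056] [8.78012067 8.76114973 8.7264987  8.76148261]
hub slope deg [-0.04645163  0.106993  ] top z 0.07763453083064055
slate slope deg [ 0.03049673 -0.00085865] z 0.027660684433538064
```

View pics/w4h.png

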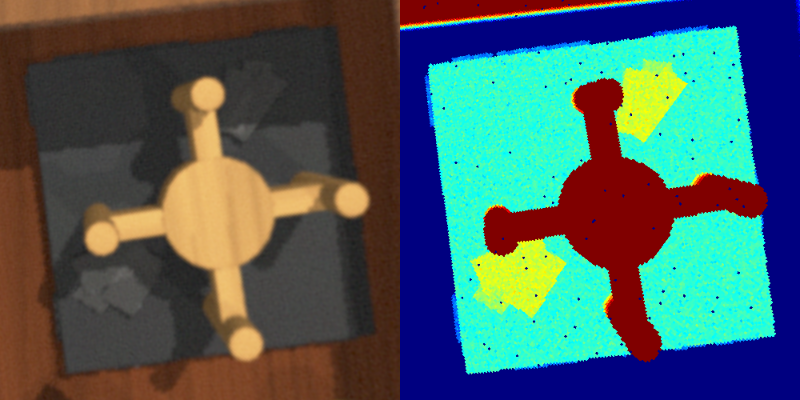

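The stand is level and centred: all four posts are at 0.0973, the hub top is 50.0 mm above the slate and the feet are clear of the flakes. On to the tin.

Request:
apply_moves([
  [0.5,[-22,-47,0],[0,0,0]],
  [0.5,[-22,-47,0],[0,0,0]],
  [0.5,[-22,-47,0],[0,0,0]],
  [0.5,[-22,-47,0],[0,0,0]],
  [0.5,[-22,-47,0],[0,0,0]],
])

```text
t: 9.2
eef_pos: [0.4954, -0.1276, 0.2683]
orientation: [3.141, -0.005, 2.517]
force: [1.0, -1.0, 0.3]
finger_gap: 0.0424
```

Request:
apply_moves([
  [0.5,[-22,-47,5],[0,0,0]],
  [0.5,[-22,-47,10],[0,0,0]],
  [0.5,[-22,-47,10],[0,0,0]],
  [0.5,[-15,-40,0],[0,0,0]],
  [0.5,[0,0,0],[0,0,0]],
])

```text
t: 9.82
eef_pos: [0.4487, -0.3335, 0.2363]
orientation: [-3.136, -0.012, 2.508]
force: [-0.2, -0.3, -0.5]
finger_gap: 0.0429
```

```bash
cat > tin.py <<'E'
import sys
from workcell import bot
from h import *
n=sys.argv[1]
o=bot.observe();s=bot.snapshot("wrist")
print(o["eef_pos"],o["orientation"],o["q"].round(2),o["t"])
pickle.dump((o,s),open(n+".pkl","wb"));cv2.imwrite(f"pics/{n}.png",s["img"])
w=cloud(s,o)
r=np.hypot(w[...,0]-.455,w[...,1]+.33)
k=(r<.06)&(w[...,2]>.096)&(w[...,2]<.11);p=w[k];print("knob",len(p),p.mean(0),((p.min(0)+p.max(0))/2),p.max(0)-p.min(0))
k=(r<.07)&(w[...,2]>.068)&(w[...,2]<.076);p=w[k]
q=p[:,:2].astype(np.float32);c,rad=cv2.minEnclosingCircle(q);print("lid",len(p),c,rad,np.median(p[:,2]))
E
python3 tin.py t1
```

```text
[ 0.44870604 -0.33354106  0.23630172] [-3.13624704 -0.01209609  2.50781465] [ 0.25  0.44  0.45  1.74 -0.21  1.02  1.71] 9.825
knob 411 [ 0.45091408 -0.3280748   0.100449  ] [ 0.45162512 -0.3285534   0.09969162] [0.02251336 0.02238129 0.00727376]
lid 6468 (0.45151418447494507, -0.32844239473342896) 0.051792822778224945 0.07148832142981021
```

View pics/t1.png

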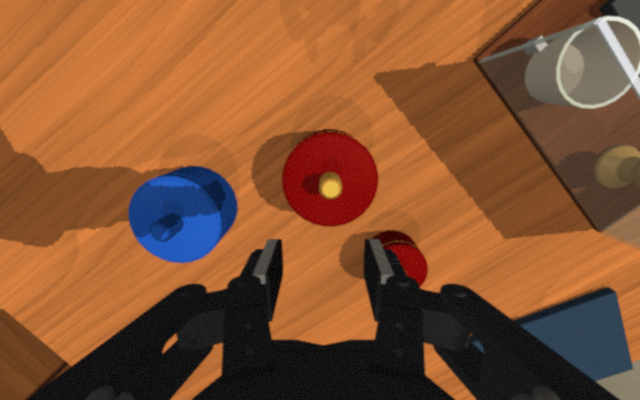

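Request:
apply_moves([
  [0.6,[1,6,30],[-0.2,-0.5,0]],
  [0.6,[0,0,45],[0,0,0]],
  [0.6,[0,0,35],[0,0,0]],
  [0.6,[0,0,10],[0,0,0]],
  [0.6,[0,0,0],[0,0,0]],
])

```text
t: 10.5
eef_pos: [0.454, -0.3204, 0.1111]
orientation: [3.14, -0.007, 2.516]
force: [-0.5, 0.8, 0.1]
finger_gap: 0.0514
```

```bash
python3 tin.py t2
```

```text
[ 0.45403437 -0.320352    0.11112162] [ 3.14003597 -0.00701823  2.51596444] [ 0.29  0.57  0.37  1.9  -0.3   0.73  1.78] 10.5
knob 1137 [ 0.45041362 -0.32724819  0.10042948] [ 0.45151538 -0.32829577  0.09967769] [0.02281587 0.02267767 0.00729139]
lid 14554 (0.4516426920890808, -0.328304648399353) 0.05177512392401695 0.07150763330181797
```

View pics/t2.png

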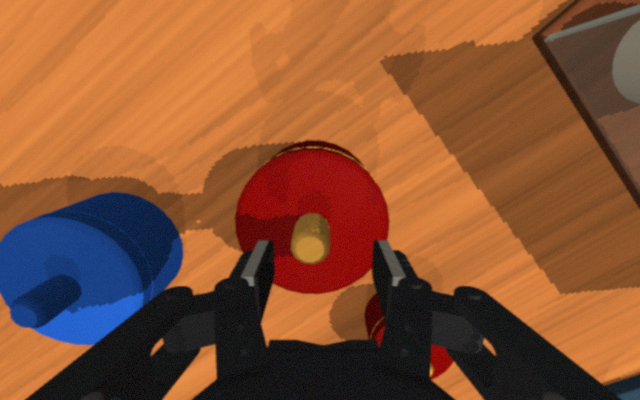

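Request:
apply_moves([
  [0.6,[-3,-8,0],[0,-0.4,0]],
  [0.6,[0,0,0],[0,0,0]],
  [0.6,[0,0,12],[0,0,0]],
  [0.6,[0,0,10],[0,0,0]],
  [0.6,[0,0,5],[0,0,0]],
])

```text
t: 11.18
eef_pos: [0.4536, -0.3305, 0.0861]
orientation: [3.139, 0.007, 2.516]
force: [-0.6, -0.7, -0.2]
finger_gap: 0.0512
```

Request:
apply_moves([
  [0.6,[3,0.6,4],[0,0.3,0]],
  [0.6,[0,0,4],[0,0,0]],
  [0.6,[0,0,2],[0,0,0]],
  [0.6,[0,0,0],[0,0,0]],
  [0.6,[0,0,0],[0,0,0]],
])

```text
t: 11.8
eef_pos: [0.4512, -0.3279, 0.0748]
orientation: [3.139, 0.0, 2.516]
force: [-0.1, 0.1, 0.0]
finger_gap: 0.0513
```

Well aligned, so close on the knob.

Request:
apply_moves([
  [0.2,[0,0,0],[0,0,0]],
  [0.2,[0,0,0],[0,0,0]],
  [0.1,[0,0,0],[0,0,0]],
  [0.1,[0,0,0],[0,0,0]],
  [0.1,[0,0,0],[0,0,0]],
], newtons=60)

```text
t: 12.42
eef_pos: [0.4515, -0.3278, 0.0752]
orientation: [3.139, 0.001, 2.516]
force: [0.3, 0.2, -0.5]
finger_gap: 0.0206
```

Request:
apply_moves([
  [0.1,[0,0,0],[0,0,0]],
  [0.1,[0,0,0],[0,0,0]],
  [0.1,[0,0,-15],[0,0,0]],
  [0.1,[0,0,-25],[0,0,0]],
  [0.1,[0,0,-30],[0,0,0]],
])

```text
t: 13.05
eef_pos: [0.4495, -0.3269, 0.1462]
orientation: [3.14, -0.005, 2.516]
force: [0.6, 0.4, -3.5]
finger_gap: 0.0209
```

Run:
```python
from workcell import bot
from h import *
o=bot.observe();print(o["eef_pos"],o["orientation"],o["q"].round(2),o["force"],o["finger_gap"])
s=bot.snapshot("wrist");cv2.imwrite("pics/t3.png",s["img"])
```

```text
[ 0.44954675 -0.32686329  0.1461586 ] [ 3.13968517 -0.00512507  2.51566201] [ 0.28  0.53  0.4   1.87 -0.28  0.8   1.77] [ 0.55880894  0.35699046 -3.53819825] 0.02088519221798937
```

View pics/t3.png

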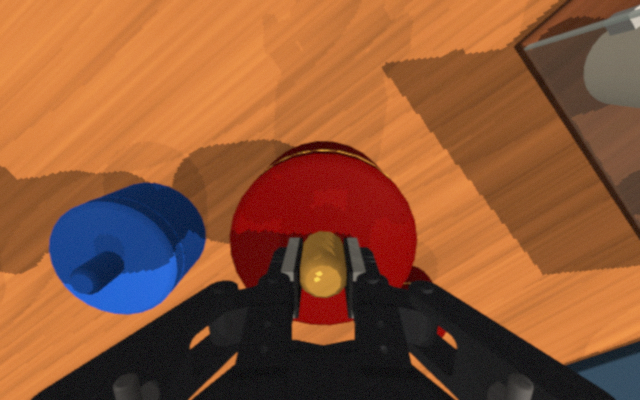

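Request:
apply_moves([
  [0.1,[0,0,-40],[0,0,0]],
  [0.1,[0,0,-50],[0,0,0]],
  [0.1,[5,12,-40],[0,0,0]],
  [0.1,[10,26,-10],[0,0,0]],
  [0.1,[16,40,0],[0,0,0]],
])

```text
t: 13.72
eef_pos: [0.469, -0.249, 0.2987]
orientation: [3.14, 0.004, 2.507]
force: [1.2, 0.2, -3.5]
finger_gap: 0.0209
```

Request:
apply_moves([
  [0.1,[18,46,0],[0,0,0]],
  [0.1,[18,46,0],[0,0,0]],
  [0.1,[18,46,0],[0,0,0]],
  [0.1,[18,46,0],[0,0,0]],
  [0.1,[18,46,0],[0,0,0]],
])

```text
t: 14.35
eef_pos: [0.5323, -0.0048, 0.3018]
orientation: [3.139, 0.006, 2.502]
force: [0.6, -0.3, -4.3]
finger_gap: 0.0211
```

Request:
apply_moves([
  [0.1,[18,42,0],[0,0,0]],
  [0.1,[15,35,0],[0,0,0]],
  [0.1,[9,22,0],[0,0,0]],
  [0.1,[3,8,0],[0,0,0]],
  [0.1,[0,0,0],[0,0,0]],
])

```text
t: 14.98
eef_pos: [0.5588, 0.1148, 0.3028]
orientation: [3.14, 0.005, 2.507]
force: [-0.2, -0.4, -3.6]
finger_gap: 0.021
```

Run:
```python
from workcell import bot
o=bot.observe();print(o["eef_pos"],o["orientation"],o["q"].round(2),o["force"],o["finger_gap"])
```

```text
[0.55882019 0.11482286 0.30281067] [3.14009548 0.00474274 2.50710354] [-0.53  0.38  0.35  1.62 -0.14  1.17  0.79] [-0.23846337 -0.40126339 -3.60193427] 0.020992688733099767
```

Request:
apply_moves([
  [0.1,[0,7,20],[0,0.2,0]],
  [0.1,[0,0,35],[0,0,0]],
  [0.1,[0,0,30],[0,0,0]],
  [0.1,[0,0,15],[0,0,0]],
  [0.1,[0,0,0],[0,0,0]],
])

```text
t: 15.6
eef_pos: [0.5636, 0.1121, 0.2027]
orientation: [3.14, 0.005, 2.498]
force: [-0.4, -0.4, -2.6]
finger_gap: 0.021
```

Request:
apply_moves([
  [0.1,[0,0,0],[0,0,0]],
  [0.1,[0,0,0],[0,0,0]],
  [0.1,[0,0,0],[0,0,0]],
  [0.1,[0,0,0],[0,0,0]],
  [0.1,[0,0,0],[0,0,0]],
])

```text
t: 16.23
eef_pos: [0.5653, 0.1118, 0.2062]
orientation: [3.136, 0.008, 2.497]
force: [-0.2, 0.4, -4.1]
finger_gap: 0.0211
```

```bash
cat > p.py <<'E'
import sys
from workcell import bot
from h import *
n=sys.argv[1]
o=bot.observe();s=bot.snapshot("wrist")
print(o["eef_pos"],o["orientation"],o["force"])
a=bot.snapshot("scene");b=bot.snapshot("side");pickle.dump((o,s,a,b),open(n+".pkl","wb"))
cv2.imwrite(f"pics/{n}.png",s["img"])
x=cv2.resize(a["img"][130:270,270:430],None,fx=2.5,fy=2.5,interpolation=cv2.INTER_CUBIC);y=cv2.resize(b["img"][140:280,230:390],None,fx=2.5,fy=2.5,interpolation=cv2.INTER_CUBIC)
cv2.imwrite(f"pics/{n}s.png",np.hstack([x,y]))
w=cloud(s,o);hsv=cv2.cvtColor(s["img"],cv2.COLOR_BGR2HSV)
zl=o["eef_pos"][2]-.075+.072
k=(np.hypot(w[...,0]-.5625,w[...,1]-.1205)<.075)&(abs(w[...,2]-zl)<.005)&((hsv[...,0]<8)|(hsv[...,0]>172))&(hsv[...,1]>120)
k=cv2.morphologyEx(k.astype(np.uint8),cv2.MORPH_OPEN,np.ones((3,3)))>0
p=w[k];print(len(p))
c,rad=cv2.minEnclosingCircle(p[:,:2].astype(np.float32));print("lid",c,rad,np.median(p[:,2]),zl)
A=np.c_[p[:,:2]-c,np.ones(len(p))];f=np.linalg.lstsq(A,p[:,2],rcond=None)[0];print("lid slope deg",np.degrees(f[:2]))
E
python3 p.py p1
```

```text
[0.56534065 0.11181306 0.20620395] [3.13603496 0.00825208 2.49704464] [-0.21101163  0.37116548 -4.13671038]
16764
lid (0.5656127333641052, 0.11108226329088211) 0.0521562322974205 0.2023376431881383 0.20320395208281422
lid slope deg [ 0.80749667 -0.25102292]
```

View pics/p1.png

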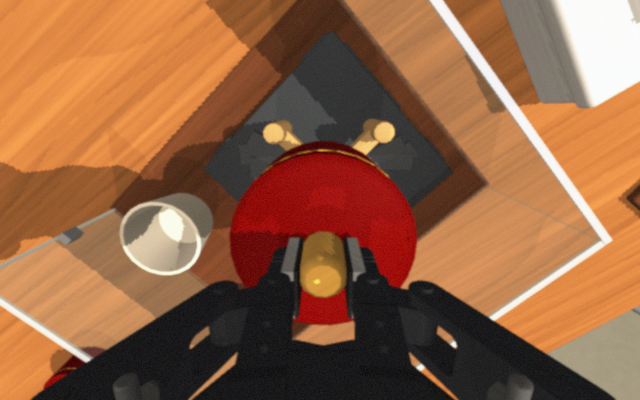

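View pics/p1s.png

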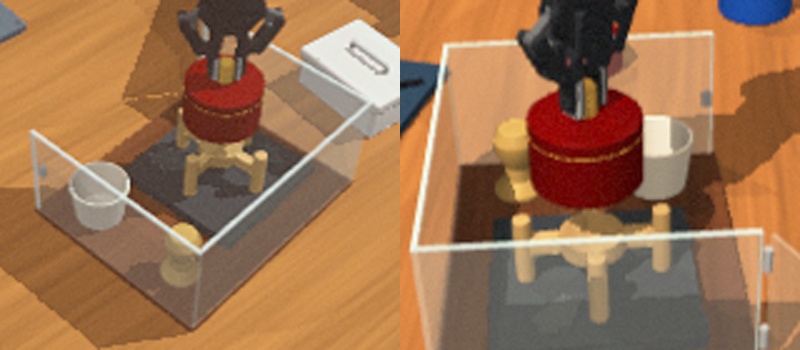

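Request:
apply_moves([
  [0.1,[8,5.5,0],[0.3,0.5,0]],
  [0.1,[0,0,6],[0,0,0]],
  [0.1,[0,0,6],[0,0,0]],
  [0.1,[0,0,0],[0,0,0]],
  [0.1,[0,0,0],[0,0,0]],
])

```text
t: 17.0
eef_pos: [0.5616, 0.1219, 0.1926]
orientation: [-3.14, -0.002, 2.497]
force: [0.0, -0.0, -3.7]
finger_gap: 0.0206
```

```bash
python3 p.py p2
```

```text
[0.56164981 0.12188557 0.19256507] [-3.14047440e+00 -1.86486051e-03  2.49744949e+00] [ 0.00612647 -0.04276544 -3.66919583]
16923
lid (0.5617272853851318, 0.12118552625179291) 0.05191941186785698 0.1888411136187734 0.18956507212511445
lid slope deg [ 0.19759594 -0.2177571 ]
```

Request:
apply_moves([
  [0.1,[-1,0,5],[0,0,0]],
  [0.1,[0,0,5],[0,0,0]],
  [0.1,[0,0,4],[0,0,0]],
  [0.1,[0,0,0],[0,0,0]],
  [0.1,[0,0,0],[0,0,0]],
])

```text
t: 17.77
eef_pos: [0.5625, 0.1211, 0.1777]
orientation: [-3.141, -0.002, 2.497]
force: [-0.5, -0.3, -3.6]
finger_gap: 0.0211
```

```bash
python3 p.py p3
```

```text
[0.56254201 0.12114422 0.17769077] [-3.14068140e+00 -1.73288285e-03  2.49728307e+00] [-0.51950898 -0.33311886 -3.55040162]
16924
lid (0.5625383853912354, 0.12033331394195557) 0.05196467414498329 0.1739570829534829 0.17469077102838437
lid slope deg [ 0.2177825  -0.20615251]
```

View pics/p3s.png

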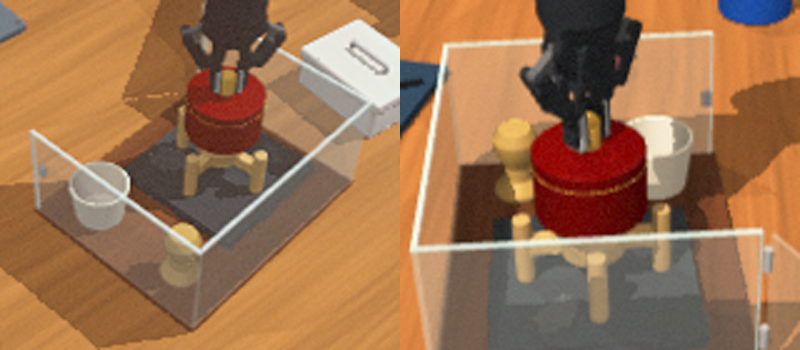

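Centred to within 0.2 mm. I'll lower it straight down.

Request:
apply_moves([
  [0.1,[0,0,5],[0,0,0]],
  [0.1,[0,0,5],[0,0,0]],
  [0.1,[0,0,4],[0,0,0]],
  [0.1,[0,0,3],[0,0,0]],
  [0.1,[0,0,0],[0,0,0]],
])

```text
t: 18.55
eef_pos: [0.5625, 0.1212, 0.1595]
orientation: [-3.141, -0.002, 2.497]
force: [0.9, -0.1, -4.2]
finger_gap: 0.021
```

Request:
apply_moves([
  [0.1,[0,0,3],[0,0,0]],
  [0.1,[0,0,1.5],[0,0,0]],
  [0.1,[0,0,0.7],[0,0,0]],
  [0.1,[0,0,0],[0,0,0]],
  [0.1,[0,0,0],[0,0,0]],
])

```text
t: 19.18
eef_pos: [0.5627, 0.1212, 0.1542]
orientation: [-3.141, -0.001, 2.497]
force: [0.7, 0.1, -3.0]
finger_gap: 0.0212
```

Request:
apply_moves([
  [0.1,[0,0,0.6],[0,0,0]],
  [0.1,[0,0,0.4],[0,0,0]],
  [0.1,[0,0,0.3],[0,0,0]],
  [0.1,[0,0,0],[0,0,0]],
  [0.1,[0,0,0],[0,0,0]],
])

```text
t: 19.8
eef_pos: [0.5628, 0.1213, 0.1532]
orientation: [3.141, -0.001, 2.497]
force: [-0.5, -0.1, -1.9]
finger_gap: 0.0207
```

Request:
apply_moves([
  [0.1,[0,0,0.4],[0,0,0]],
  [0.1,[0,0,0],[0,0,0]],
  [0.3,[0,0,0],[0,0,0]],
  [0.35,[0,0,0],[0,0,0]],
  [0.5,[0,0,0],[0,0,0]],
], newtons=20)

```text
t: 20.42
eef_pos: [0.5636, 0.1214, 0.1535]
orientation: [3.14, 0.0, 2.497]
force: [-0.3, -0.5, 0.5]
finger_gap: 0.0425
```

Request:
apply_moves([
  [0.55,[0,0,0],[0,0,0]],
  [0.55,[0,0,0],[0,0,0]],
  [0.55,[0,0,-8],[0,0,0]],
  [0.55,[0,0,-25],[0,0,0]],
  [0.55,[0,0,-40],[0,0,0]],
])

```text
t: 21.05
eef_pos: [0.5621, 0.121, 0.2266]
orientation: [-3.139, -0.003, 2.497]
force: [1.6, 0.2, -0.1]
finger_gap: 0.0469
```

Request:
apply_moves([
  [0.55,[0,0,-40],[0,0,0]],
  [0.55,[10,0,-40],[0,0,0]],
  [0.55,[10,0,-20],[0,0,0]],
  [0.55,[0,0,0],[0,0,0]],
  [0.55,[0,0,0],[0,0,0]],
])

```text
t: 21.68
eef_pos: [0.547, 0.1325, 0.3347]
orientation: [3.139, 0.001, 2.496]
force: [0.6, -0.3, 0.1]
finger_gap: 0.0472
```

```bash
python3 chk.py w5
python3 - <<'E'
from h import *
from workcell import bot
o,s=pickle.load(open("w5.pkl","rb"));w=cloud(s,o)
r=np.hypot(w[...,0]-.5625,w[...,1]-.1205)
p=w[(r<.065)&(abs(w[...,2]-.15)<.006)]
print(len(p),cv2.minEnclosingCircle(p[:,:2].astype(np.float32)),np.median(p[:,2]))
A=np.c_[p[:,:2]-[.5625,.1205],np.ones(len(p))];print(np.degrees(np.linalg.lstsq(A,p[:,2],rcond=None)[0][:2]))
a=bot.snapshot("scene");b=bot.snapshot("side")
d=pickle.load(open("s0.pkl","rb"))
x=cv2.resize(a["img"][130:270,270:430],None,fx=2.5,fy=2.5,interpolation=cv2.INTER_CUBIC);y=cv2.resize(b["img"][140:280,230:390],None,fx=2.5,fy=2.5,interpolation=cv2.INTER_CUBIC)
cv2.imwrite("pics/p5s.png",np.hstack([x,y]))
# cup/holder/box unchanged?
for n,now,regs in[("side",b,{"cup":(315,185,350,220),"holder":(265,185,290,222),"box":(235,305,340,388)}),("scene",a,{"cup":(296,193,324,222),"holder":(333,218,354,246),"box":(388,136,446,186)})]:
    for k,(x0,y0,x1,y1) in regs.items():
        print(n,k,np.abs(now["img"][y0:y1,x0:x1].astype(int)-d[n]["img"][y0:y1,x0:x1]).mean().round(1))
E
```

```text
[0.54697281 0.13250788 0.33467828] [3.13911451e+00 1.22218832e-03 2.49608391e+00] [ 0.55177593 -0.31984833  0.12502701] 21.675
post 160 [286. 147.] [0.4988 0.1106 0.0973] 0.0973
post 161 [358. 147.] [0.5527 0.1842 0.0973] 0.0974
post 125 [322. 147.] [0.5251 0.1493 0.1114] 0.1115
hub slope deg [0. 0.] top z 0.0
slate slope deg [0.02078109 0.01169018] z 0.02764506697160838
5623 ((0.563166081905365, 0.12052137404680252), 0.05231539160013199) 0.1494511189218955
[ 0.13731261 -0.14823516]
side cup 26.3
side holder 11.0
side box 4.9
scene cup 3.4
scene holder 2.7
scene box 2.6
```

View pics/w5.png

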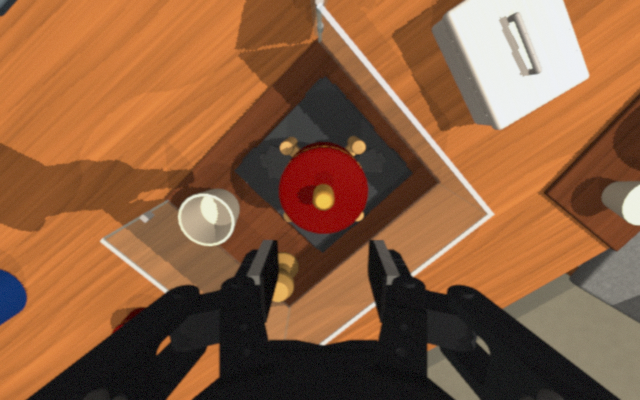

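View pics/p5s.png

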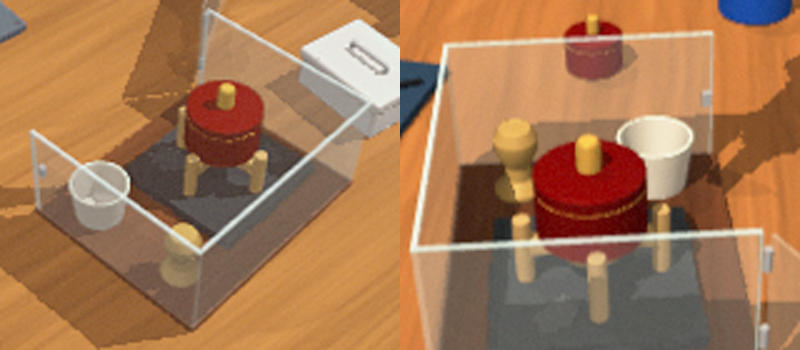

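The tin's lid is 71.8 mm above the hub top, level, and centred between the posts. The neighbouring objects haven't moved; the side view's pixel changes at the cup and holder come from the tin and arm covering or shading them. Handing in.

```bash
python3 -c "
from workcell import bot
print(bot.close_job())"
```

```text
the job is handed in; nothing more can be done
None
```

I turned the stand about 21° to clear the slate's flakes, set it level in the middle of the slate, then set the larger red tin on it and let go. The job was handed in at about 21.7 s; no verdict was reported.

- **Stand:** after release, all four post tops read 97.2–97.4 mm and the hub top was 50.0 mm above the plain face. The hub is within about 1 mm of the slate's middle. The feet are about 12 mm clear of the visible flakes. I had to grip and lift the stand about 15 mm to turn and re-centre it.
- **Tin:** its lid sits 71.8 mm above the hub top with about 0.2° of slope. It is within 1 mm of centre between the posts.
- **Teacup, whisk holder and cake box:** unchanged in the scene camera. The side camera differed from its first picture at the cup (26 grey levels on average) and the whisk holder (11). I put this down to the tin now hiding part of the cup and to changed shadows, because both look to be in the same places.
- **Not checked directly:** with the tin on, only two post tops were clearly visible, both still at 97.3 mm. I did not push the stand to test that it is firm.

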